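# Refit the spark-trap plate in the fume extractor

## Robot

A 6-joint arm with a two-finger parallel gripper is mounted at the origin on the work surface. World frame = base frame: x ahead of the robot, y to its left, z up, the work surface at z = 0. Lengths are in m, angles in rad, forces in N, time in s.
With the tool pointing down it reaches from about 0.35 to 0.725 m from the base axis. Payload 4.3 kg.
Tool frame: the origin (TCP) lies at the very end of the fingers, on their centre line; the grasp point (between the pads) lies 19 mm behind it; z points along the fingers, y is the line along which they close (so a half turn about z gives the same grasp; the last joint's range is limited). The gripper opens to 85 mm and grips with 20 to 120 N. Pads are 22 mm wide; open, the fingers measure 114 mm over their backs; the gripper's body (76 mm by 85 mm) begins 54 mm behind the grasp point. The pads swing forward as they close: fully open they stand 13 mm farther back than shut.
Start: joints at [-1.364, 0.377, 0.081, 1.274, 0, 1.46], TCP at [0.179, -0.546, 0.231] pointing down, gripper open.
Joint ranges: [-2.72, 2.72], [-0.84, 1.66], [-1.02, 1.22], [-1.77, 2.12], [-1.37, 1.28], [-3.14, 3.14]. Speed limits (rad/s): [2.57, 2.57, 3.14, 3.14, 3.14, 3.14].

## Interface

Orientations are given as a unit quaternion [x, y, z, w].
In Python, from rig import arm, readout, eyes, job gives the robot as it stands. The module is installed in compiled form; this text tells all that it offers. Calls block until the motion is done:
- arm.movep(position, orientation): joint-space move of the TCP to a pose.
- arm.movel(position, orientation=None, velocity=0.15, threshold=None): straight line of the TCP; orientation=None keeps the orientation; velocity is the mean speed in m/s. With threshold (N) it stops when the force on the tool has changed by that much, and returns True; else False.
- arm.set_joints(angles): joint-space move.
- arm.grip(opening, strength=None): finger opening in m; strength is the grip in N (None keeps the last); returns when the fingers have stopped.
- arm.dwell(seconds).
- arm.ik(position, orientation): joint angles nearest the present ones, or None.
- readout.get_state(): the state.
- eyes.get_image(name): name is "scene" or "top" or "wrist"; returns a dict with "color" (420x560x3 uint8, red, green, blue), "range_z" (420x560 float32, m along the optical axis (not along the pixel's ray), 0 where there is no reading), "fx", "fy", "cx", "cy" (pixels), "position" and "attitude" of the camera in the world; the wrist camera has in their place "T_tool_cam" (4x4, takes a point from camera to tool coordinates, whose origin is the TCP and whose axes are the flange's). Camera axes: x right, y down, z forward; pixel columns grow to the right and rows downward; lengths in m; the calibration is good to about 2 mm. A picture is of the moment at which its call begins: read the wrist's pose just before it.
A pose or a line that the arm cannot do raises arm.MotionError and nothing moves.
- job.hand_in(): hands the job in; it is judged then, once.
The state is a dict: "time": time; "joint_pos": joint angles; "qd": joint speeds; "joint_torque": joint torques, N m; "tool_pos": TCP position; "eef_rot": TCP orientation; "force": force on the tool from outside, world axes, zero at the start; "moment": the same for the moment, N m; "finger_gap": finger opening in m; "grip_force": force on a finger pad.
Only numpy, scipy, OpenCV 4.12 (cv2) and the standard library are available. Lean on these libraries where they do the work, as an engineer would, in place of code of your own. Each camera call takes 0.05 s, during which the arm holds its last target. There are 200 camera calls.

## Task

Refit the cleaned metal spark-trap plate in the open bay on top of the fume extractor: tilt it so that its tongue hooks under the steel lip of the bay, then lower the other edge gently, without letting it drop, until the plate lies flat and flush in the bay. Then turn the swivel catch round to its stop so that its nose lies over the plate's edge. Leave the other things on the bench where they are.

Things in the scene. Friction and masses are not known exactly. Their poses are not given: they have to be found in the camera images.
- plate: the spark-trap plate: loose slotted aluminium plate, 0.42 kg (varies by a third), flat on the bench at first, grip up. Body 160 x 138 x 14 mm (x, y, z) plus an 18 mm tongue on its -x side: 178 mm long in all. Origin: centre of that length, on the underside; z up out of the top face. Centre of mass near x = +8 mm, under the grip
- plate_grip (a point): upright folded grip across the middle of the plate's top: 10 mm thick (along x), 70 mm long (y), 34 mm tall. The point is at its mid thickness and mid length, 22 mm above the plate's top face, 36 mm above the underside, 12 mm below the grip's top, 9 mm from the plate's origin in +x; axes as the plate's
- plate_tongue (a point): middle of the outer edge of the plate's tongue, level with the underside, 98 mm from the grip in -x and 36 mm below it; axes as the plate's. The tongue is a flat flange 110 mm wide, 4 mm thick, level with the underside, standing 18 mm out of the body. The plate's opposite edge is 80 mm from the grip in +x
- extractor: fume extractor, green steel box fixed on the bench, origin on the bench under the bay's centre, x from the lip towards the catch. It reaches from -120 to +142 mm in x (a pipe spigot low on that face to +176) and 103 mm either side in y; its flat top rim is 130 mm above the bench
- bay_seat (a point): centre of the open bay in the extractor's top, on the level of the ledge that carries the plate, 116 mm above the bench, 14 mm below the rim; axes as the extractor's. The bay is 184 mm long (x +-92) and 146 mm wide (y +-73). The ledge is 42 mm wide on the lip (-x) side, 14 mm elsewhere. Seated, the plate's tongue edge is near x = -89, its grip near +9, its other edge near +89
- lip_edge (a point): middle of the lower free edge of the lip, a 3 mm steel strip across the whole -x end of the bay, its top flush with the rim. 80 mm from bay_seat in -x, 11 mm above the ledge; the slot under the lip is 12 mm deep to the end wall. The lip makes the mouth 172 mm long, so the plate cannot go in level. Axes as the extractor's
- catch_wing (a point): upright wing of the swivel catch on the rim, centred on the catch's vertical axis, 110 mm from bay_seat in +x. The wing is 8 mm thick and 36 mm long in line with the nose, and stands 7 to 38 mm above the rim; the point is 27 mm above the rim. Its -x axis points along the flat nose, which is 14 mm wide, reaches 34 mm from the axis and turns 2 to 7 mm above the rim
- catch (a joint): angle of the swivel catch in rad: 0 = closed, at its stop, nose straight over the bay and the plate's edge; it grows as the nose turns anticlockwise seen from above, to 1.75; it is clear of the bay above 1.2, as it is at the start, and stays where it is left (friction 0.05 N m)
- wire_brush: loose wire brush with a wooden handle, about 190 mm long, lying on the bench between plate and extractor; not to be disturbed
- spray_can_mid (a point): loose spray can, 56 mm across and 170 mm tall, standing; the point is on its axis 80 mm above the bench; not to be disturbed
- mug_mid (a point): loose mug, 76 mm across and 90 mm tall, standing; the point is on its axis 45 mm above the bench; not to be disturbed
- wrench: loose wrench about 200 mm long, lying at the right of the bench; not to be disturbed
- screwdriver: loose screwdriver about 200 mm long, lying at the left of the bench; not to be disturbed
- grinding_disc: loose flat grinding disc 110 mm across and 6 mm thick, lying at the left of the bench; not to be disturbed
- bearing: loose ball-bearing ring 62 mm across and 16 mm high, lying at the right of the bench; not to be disturbed
Not all that is in view belongs to the job. There is more than one size of the plate; the job needs the smaller.

How it is judged:
On the way, in this order (a step that is already met when the one before it is completed fails the run):
1. the plate's tongue is under the lip while the other edge is still raised (x of plate_tongue in the frame of lip_edge between -0.016 and -0.003 m and z of plate_tongue in the frame of lip_edge below -0.003 m and angle between the z axis of plate_grip and the z axis of bay_seat, either way round above 0.05 rad and y of plate_tongue in the frame of lip_edge between -0.02 and 0.02 m), for 0.05 s.
2. the plate lies flat and flush in the bay, tongue under the lip (x of plate_tongue in the frame of lip_edge below -0.003 m and z of plate_tongue in the frame of lip_edge below -0.008 m and angle between the z axis of plate_grip and the z axis of bay_seat, either way round below 0.02 rad and horizontal distance between plate_grip and bay_seat below 0.02 m), for 0.2 s.
3. the catch is turned over the plate's edge (value of joint catch below 0.2 rad), for 0.2 s.
At the end, for the whole second after the job is handed in: The plate lies flat (within 0.02 rad) and flush in the bay with its tongue at least 3 mm under the lip and within 3 mm of the ledge, its grip within 20 mm of the bay's centre, and the catch is turned home (within 0.2 rad of its stop), everything released and at rest (all of step 2 and value of joint catch below 0.2 rad and velocity of joint catch below 0.05 rad/s and linear speed of plate below 0.02 m/s); the robot touches nothing.
It fails at once if the plate's raised edge is dropped into the bay instead of being lowered (the plate turns faster than 3 rad/s there) (horizontal distance between plate_tongue and lip_edge below 0.04 m and z of plate_tongue in the frame of lip_edge below 0.02 m and distance between plate_grip and bay_seat below 0.1 m and angular speed of plate above 3 rad/s).
It fails at once if something else on the bench is moved more than 40 mm (distance of any of wire_brush, spray_can_mid, mug_mid, wrench, screwdriver, grinding_disc, bearing from where it was at the start of the episode above 0.04 m).
It also fails if it takes over 58 s, if anything falls off the work surface, if the arm or the gripper's body presses on something with over 40 N, if the wrist force passes 120 N, or if a joint passes its speed limit or range.

## Working session

There is one attempt and no reset: what is moved stays moved. The work goes in short steps, each a Python script; the robot and the scene stay as the last script left them, time stands still between calls to the robot, and variables do not carry over. Pictures are saved under pics/ and viewed, at most 10 in all, crops included, and the job is handed in when it is done.

```bash
mkdir -p pics; ls; python3 - <<'E'
from rig import arm, readout, eyes, job
import cv2, numpy as np
for n in ("scene","top"):
    d=eyes.get_image(n); cv2.imwrite(f"pics/{n}0.png",d["color"][:,:,::-1])
    np.savez(f"pics/{n}0.npz",**{k:np.array(v) for k,v in d.items()})
    print(n,d["fx"],d["cx"],d["cy"],d["position"],d["attitude"])
s=readout.get_state(); print(s["time"],s["tool_pos"],s["eef_rot"],s["force"])
E
```

```text
pics
scene 435.62674505561597 279.98158038250676 208.50945499765257 [ 1.44718977 -0.59028014  1.01172322] [ 0.78312548  0.44360859 -0.21329005 -0.38004375]
top 440.4318805985091 277.95365624414404 204.9725079686266 [0.35362141 0.01150047 1.3176367 ] [-0.7047903   0.70783687 -0.03300813  0.03388316]
0.1 [ 0.17901176 -0.5458153   0.23045494] [ 9.87480397e-01  1.57739133e-01 -5.78006433e-05 -9.09903367e-04] [-0.42018669  0.23465232  0.43911428]
```

View pics/top0.png

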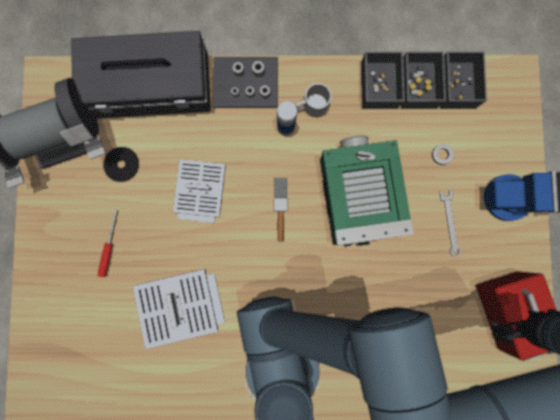

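View pics/scene0.png

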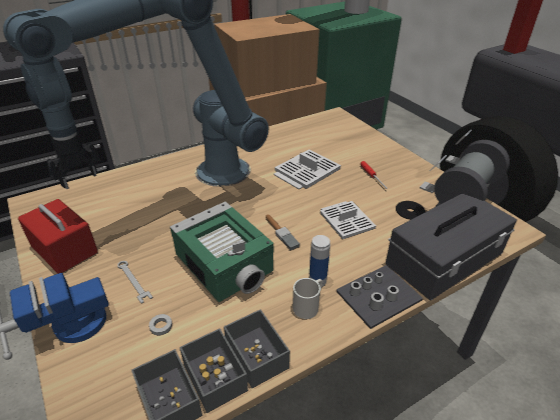

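The top view shows the small plate at about (200,190), the large one at (178,308), and the extractor at (367,190). The white lip strip is on the robot side at (372,232) and the catch is at (365,155).

```bash
cat > h.py <<'E'
import numpy as np, cv2
from scipy.spatial.transform import Rotation as R
def cloud(d):
    Z=d["range_z"]; v,u=np.mgrid[:Z.shape[0],:Z.shape[1]]
    P=np.stack([(u-d["cx"])/d["fx"]*Z,(v-d["cy"])/d["fy"]*Z,Z],-1)
    return P@R.from_quat(d["attitude"]).as_matrix().T+d["position"]
def onplane(d,px,z):
    px=np.atleast_2d(px).astype(float)
    r=np.stack([(px[:,0]-d["cx"])/d["fx"],(px[:,1]-d["cy"])/d["fy"],np.ones(len(px))],-1)@R.from_quat(d["attitude"]).as_matrix().T
    return d["position"]+r*((z-d["position"][2])/r[:,2])[:,None]
E
python3 - <<'E'
from h import *
d=np.load("pics/top0.npz"); C=cloud(d); I=d["color"]
z=C[...,2]
print("bench z",np.median(z[230:260,130:150]))
def reg(name,u0,u1,v0,v1,zl,zh):
    m=np.zeros(z.shape,np.uint8); m[v0:v1,u0:u1]=((z>zl)&(z<zh))[v0:v1,u0:u1]
    n,l,st,c=cv2.connectedComponentsWithStats(m)
    i=1+np.argmax(st[1:,4]); p=C[l==i]
    r=cv2.minAreaRect(p[:,:2].astype(np.float32)); print(name,st[i],p.mean(0).round(4),np.median(p[:,2]).round(4),r); return l==i
reg("plate",165,235,150,230,.009,.03)
reg("grip",165,235,150,230,.036,.07)
reg("platesmalltongue",165,235,150,230,.002,.009)
reg("box",310,420,125,255,.12,.14)
reg("ledge/inside",330,405,155,232,.0,.118)
reg("wing",330,400,140,175,.150,.19)
reg("nose+wing",330,400,140,175,.1345,.19)
big=np.hstack([cv2.resize(I[150:230,160:240],(400,400),interpolation=2),cv2.resize(I[145:250,315:420],(400,400),interpolation=2)])
cv2.imwrite("pics/crop0.png",big[:,:,::-1])
E
```

```text
bench z 0.002156094912279749
plate [ 173  159   52   58 2370] [0.5304 0.2496 0.0158] 0.0158 ((0.5306914448738098, 0.25022244453430176), (0.13935881853103638, 0.1630048006772995), 84.06400299072266)
grip [185 183  24   6  93] [0.531  0.2505 0.0481] 0.0487 ((0.5312169194221497, 0.24915051460266113), (0.06752635538578033, 0.010284582152962685), 83.80464935302734)
platesmalltongue [165 213  53  17 377] [0.4334 0.274  0.0048] 0.0046 ((0.43128520250320435, 0.27308058738708496), (0.15583911538124084, 0.0476696752011776), 89.77275085449219)
box [ 322  139   91  106 3965] [ 0.5037 -0.2285  0.1309] 0.1311 ((0.5039368867874146, -0.22878918051719666), (0.26232782006263733, 0.20777808129787445), 7.948812007904053)
ledge/inside [ 336  159   63   69 2786] [ 0.5021 -0.2334  0.1037] 0.1012 ((0.49967819452285767, -0.23165658116340637), (0.17236246168613434, 0.14543567597866058), 7.930711269378662)
wing [356 151  15   6  62] [ 0.6006 -0.214   0.1655] 0.1668 ((0.6019784212112427, -0.2149946093559265), (0.036001358181238174, 0.00964590534567833), 82.09921264648438)
nose+wing [352 150  23  10 131] [ 0.5989 -0.2183  0.1518] 0.1472 ((0.601323664188385, -0.21916234493255615), (0.06028517335653305, 0.024180639535188675), 84.14449310302734)
```

View pics/crop0.png

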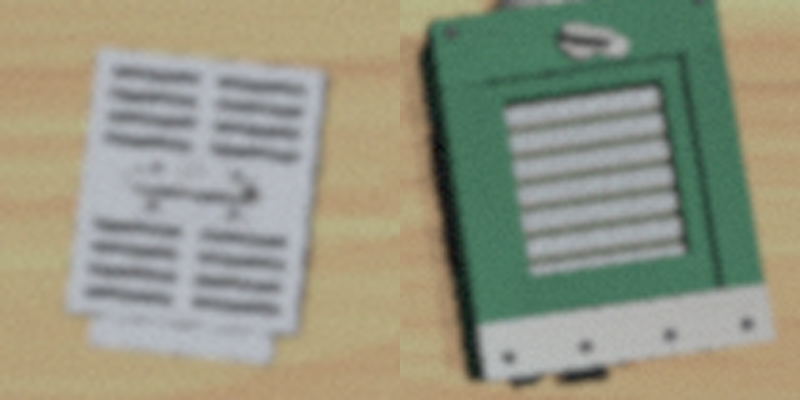

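The crop shows the small plate with its tongue towards the robot (about −x, yaw ≈ −6°). The extractor's yaw is about +8°, and the catch nose points to −y, so it is open at about 1.3 rad. Sizes match: 139×163 mm body, wing 110 mm from the bay centre. Next I'll move above the plate and measure with the wrist camera.

```bash
cat >> h.py <<'E'
def down(yaw,tilt=0.):  # object yaw (rad); tool y along object's x; tilt raises the object's +x side
    return R.from_euler("z",yaw)*R.from_euler("y",-tilt)*R.from_euler("z",SG*np.pi/2)*R.from_euler("x",np.pi)
SG=1
def wrist(name=None):
    from rig import eyes, readout
    s=readout.get_state(); d=eyes.get_image("wrist")
    T=np.eye(4); T[:3,:3]=R.from_quat(s["eef_rot"]).as_matrix(); T[:3,3]=s["tool_pos"]
    W=T@d["T_tool_cam"]; d["position"]=W[:3,3]; d["attitude"]=R.from_matrix(W[:3,:3]).as_quat()
    if name: cv2.imwrite(f"pics/{name}.png",d["color"][:,:,::-1]); np.savez(f"pics/{name}.npz",**{k:np.array(v) for k,v in d.items()})
    return d
E
python3 - <<'E'
from h import *
import h
from rig import arm, readout, eyes, job
d=eyes.get_image("wrist"); print(np.round(d["T_tool_cam"],3),d["fx"])
t=np.load("pics/top0.npz"); C=cloud(t); print("can",C[112:120,284:290].reshape(-1,3).mean(0),"mug",C[97,312:322].mean(0))
for sg in (1,-1):
    h.SG=sg
    for p,y,tl in [((.531,.25,.25),-.104,0),((.531,.25,.02),-.104,0),((.493,-.23,.3),.139,0),((.48,-.2325,.19),.139,.4),((.5,-.23,.14),.139,0)]:
        print(sg,p,np.round(arm.ik(list(p),list(h.down(y,tl).as_quat())),2) if arm.ik(list(p),list(h.down(y,tl).as_quat())) is not None else None)
    for c in np.arange(1.3,-.2,-.35): q=arm.ik([.602,-.215,.155],list(h.down(.139+c+np.pi/2).as_quat())); print("catch",c,None if q is None else np.round(q,2))
E
```

```text
[[ 0.001 -0.956 -0.294  0.077]
 [ 1.     0.001 -0.     0.   ]
 [ 0.    -0.294  0.956 -0.143]
 [ 0.     0.     0.     1.   ]] 333.75637839057185
can [ 0.6946717  -0.01067321  0.19486335] mug [ 0.80950977 -0.10654278  0.00664618]
1 (0.531, 0.25, 0.25) [0.33 0.4  0.16 1.33 0.   2.01]
1 (0.531, 0.25, 0.02) [ 0.33  0.55 -0.23  0.8   0.    2.01]
1 (0.493, -0.23, 0.3) [-0.55  0.31  0.16  1.42  0.    0.88]
1 (0.48, -0.2325, 0.19) [-0.75  0.07 -0.5   0.74  0.31  0.72]
1 (0.5, -0.23, 0.14) [-0.55  0.37 -0.17  1.03  0.    0.89]
catch 1.3 [-0.44  0.54  0.13  1.17  0.   -1.88]
catch 0.9500000000000001 [-0.44  0.54  0.13  1.17  0.   -1.53]
catch 0.6000000000000001 [-0.44  0.54  0.13  1.17  0.   -1.18]
catch 0.2500000000000002 [-0.44  0.54  0.13  1.17  0.   -0.83]
catch -0.09999999999999987 [-0.44  0.54  0.13  1.17  0.   -0.48]
-1 (0.531, 0.25, 0.25) [ 0.33  0.4   0.16  1.33  0.   -1.13]
-1 (0.531, 0.25, 0.02) [ 0.33  0.55 -0.23  0.8   0.   -1.13]
-1 (0.493, -0.23, 0.3) [-0.55  0.31  0.16  1.42  0.   -2.26]
-1 (0.48, -0.2325, 0.19) [-0.75  0.07 -0.5   0.74  0.31 -2.42]
-1 (0.5, -0.23, 0.14) [-0.55  0.37 -0.17  1.03  0.   -2.26]
catch 1.3 [-0.44  0.54  0.13  1.17  0.    1.26]
catch 0.9500000000000001 [-0.44  0.54  0.13  1.17  0.    1.61]
catch 0.6000000000000001 [-0.44  0.54  0.13  1.17  0.    1.96]
catch 0.2500000000000002 [-0.44  0.54  0.13  1.17  0.    2.31]
catch -0.09999999999999987 [-0.44  0.54  0.13  1.17  0.    2.66]
```

```bash
python3 - <<'E'
from h import *
from rig import arm, readout
arm.movep([.50,-.25,.30],list(down(.139).as_quat())); wrist("wb"); print(readout.get_state()["time"])
arm.movep([.525,.235,.22],list(down(-.104).as_quat())); wrist("wp"); print(readout.get_state()["time"])
I=np.hstack([cv2.imread("pics/wb.png"),cv2.imread("pics/wp.png")]); cv2.imwrite("pics/w.png",cv2.resize(I,(800,300),interpolation=3))
E
```

```text
1.825
3.6667
```

View pics/w.png

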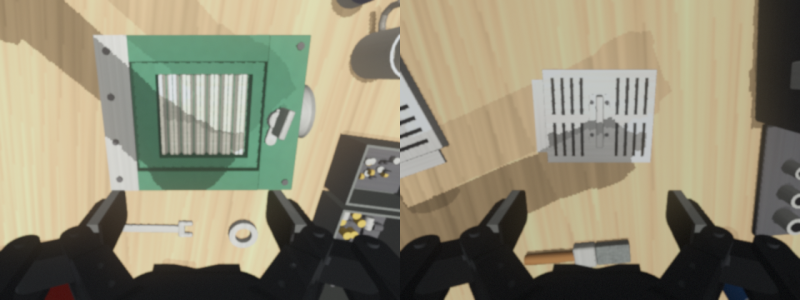

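The left half shows the bay whole: lip strip at full-res x≈135–190, catch at (392,175). The right half shows the whole plate, with the grip at (839−560,168) and the tongue on the left. Next I'll measure both from depth.

```bash
python3 - <<'E'
from h import *
def comp(m):
    n,l,st,c=cv2.connectedComponentsWithStats(m.astype(np.uint8)); i=1+np.argmax(st[1:,4]); return l==i
def rect(p): 
    r=cv2.minAreaRect(p[:,:2].astype(np.float32)); return [np.round(x,4) for x in r]
for f in ("wb","wp"):
    d=np.load(f"pics/{f}.npz"); C=cloud(d); z=C[...,2]
    if f=="wb":
        m=comp(abs(z-.130)<.006); print("rim",rect(C[m]),np.median(z[m]))
        fill=np.zeros(m.shape,np.uint8); cs,_=cv2.findContours(m.astype(np.uint8),cv2.RETR_EXTERNAL,2); cv2.drawContours(fill,cs,-1,1,-1)
        h=comp((fill>0)&(z<.1235)); print("bay hole",rect(C[h]),"ledge z",np.median(z[h&(z>.108)]))
        cs,_=cv2.findContours(h.astype(np.uint8),cv2.RETR_EXTERNAL,2)
        pw=onplane(d,cv2.approxPolyDP(cs[0],12,True)[:,0],.130); print("hole corners on rim plane",pw.round(4)); r=cv2.minAreaRect(onplane(d,cs[0][:,0],.130)[:,:2].astype(np.float32)); print(r)
        w=(fill>0)&(z>.152)&(z<.18); w=comp(w); print("wing",rect(C[w]),z[w].max(),w.sum())
    else:
        b=np.median(z[10:60,300:400]); print("bench",b)
        c=(C[...,0]-.531)**2+(C[...,1]-.25)**2<.12**2
        m=comp(c&(z-b>.0095)&(z-b<.022)); print("plate",rect(C[m]),np.median(z[m]))
        g=comp(c&(z-b>.040)&(z-b<.06)); print("grip",rect(C[g]),np.median(z[g]),g.sum())
E
```

```text
rim [array([ 0.5051, -0.232 ]), array([0.2629, 0.2063]), np.float64(8.0132)] 0.130805391049517
bay hole [array([ 0.499 , -0.2333]), array([0.1759, 0.1471]), np.float64(8.0466)] ledge z 0.1167961721794723
hole corners on rim plane [[ 0.4057 -0.1729  0.13  ]
 [ 0.4255 -0.3141  0.13  ]
 [ 0.5932 -0.2898  0.13  ]
 [ 0.5729 -0.1497  0.13  ]]
((0.499815970659256, -0.23223060369491577), (0.16999520361423492, 0.14370197057724), 8.033777236938477)
wing [array([ 0.6025, -0.2181]), array([0.0362, 0.0087]), np.float64(82.1982)] 0.17104529244733957 676
bench 0.0009981132103060175
plate [array([0.5324, 0.2467]), array([0.1373, 0.1606]), np.float64(84.0172)] 0.015004193924994524
grip [array([0.5327, 0.2477]), array([0.0689, 0.0096]), np.float64(83.9695)] 0.04864802289910891 748
```

```bash
python3 - <<'E'
from h import *
from rig import arm, readout
q=list(down(-.105).as_quat()); g=[.5325,.2475]
arm.grip(.05,80)
arm.movep(g+[.10],q); hit=arm.movel(g+[.020],q,velocity=.1,threshold=12); print("hit",hit,readout.get_state()["tool_pos"])
f0=np.array(readout.get_state()["force"])
arm.grip(0.0,80); s=readout.get_state(); print("gap",s["finger_gap"],s["grip_force"],s["force"]-f0)
arm.movel(g+[.27],q,velocity=.15); s=readout.get_state(); print("gap",s["finger_gap"],"weight",s["force"]-f0,s["moment"],s["time"],s["tool_pos"])
d=wrist("hold")
C=cloud(d); T=R.from_quat(s["eef_rot"]); L=T.inv().apply((C-s["tool_pos"]).reshape(-1,3)).reshape(C.shape)
m=(abs(L[...,2]-.003)<.008)&(abs(L[...,0])<.1)&(abs(L[...,1])<.12)
n,l,st,c=cv2.connectedComponentsWithStats(m.astype(np.uint8)); i=1+np.argmax(st[1:,4]); p=L[l==i]
print("plate in tool",cv2.minAreaRect(p[:,:2].astype(np.float32)),np.linalg.lstsq(np.c_[p[:,:2],np.ones(len(p))],p[:,2],rcond=None)[0])
E
```

```text
hit False [0.5333098  0.24772458 0.02085879]
gap 0.008314970669479057 79.35756325721741 [-0.89319202  0.27865091  3.38165252]
gap 0.008450459039033615 weight [ 0.15662906 -0.19271703 -4.27873444] [-0.02664587 -0.00032745  0.0116776 ] 7.875 [0.53199358 0.24731905 0.26904116]
plate in tool ((0.014929190278053284, 0.0013895109295845032), (0.16112110018730164, 0.10713803023099899), 89.99911499023438) [ 0.00147265 -0.0002342   0.00573363]
```

View pics/hold.png

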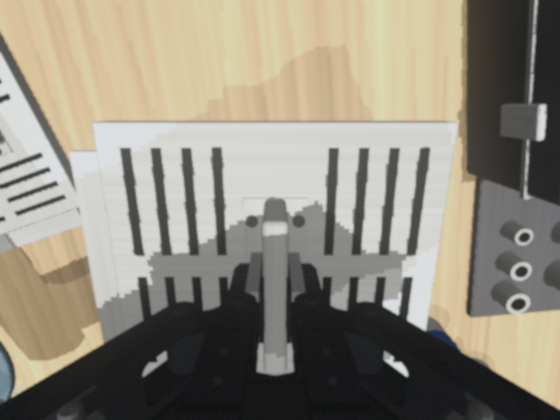

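The plate is held square: its +y edge sits at 68.5 mm in the tool frame (69 expected), with no tilt, and the wrist force gives 0.44 kg. Next: carry it over, hook the tongue and probe the ledge.

```bash
cat >> h.py <<'E'
BAY=np.array([.4939,-.2333,.1163]); YAW=.140; TNG=np.array([-.098,0,-.0207])
def pose(tx,tz,tilt,ty=0.):  # tongue edge in the bay frame -> TCP pose
    P=R.from_euler("z",YAW)*R.from_euler("y",-tilt)
    p=BAY+R.from_euler("z",YAW).apply([tx,ty,tz])-P.apply(TNG)
    return list(p),list(down(YAW,tilt).as_quat())
def tongue():  # tongue edge in bay frame from the robot's pose
    from rig import readout
    s=readout.get_state(); Q=R.from_quat(s["eef_rot"]); P=Q*(R.from_euler("z",SG*np.pi/2)*R.from_euler("x",np.pi)).inv()
    z=P.apply([0,0,1]); zb=R.from_euler("z",-YAW).apply(z)
    return R.from_euler("z",-YAW).apply(s["tool_pos"]+P.apply(TNG)-BAY).round(4),round(np.arctan2(-zb[0],zb[2]),3),np.round(s["force"],1),round(s["time"],2)
E
python3 - <<'E'
from h import *
from rig import arm, readout
arm.movep(*pose(-.070,.11,.35)); print("A",tongue())
print(arm.movel(*pose(-.070,.012,.35),velocity=.1,threshold=12)); arm.dwell(.2); print("B",tongue())
h=arm.movel(*pose(-.072,-.005,.35),velocity=.02,threshold=4); print("ledge",h,tongue())
wrist("ledge")
E
```

```text
A (array([-0.0696,  0.0006,  0.11  ]), np.float64(0.35), array([ 0.1,  0.1, -3.3]), 9.68)
False
B (array([-0.0696, -0.0005,  0.0127]), np.float64(0.351), array([ 0.6, -0.4, -3.6]), 11.01)
ledge True (array([-0.0712,  0.0001, -0.0013]), np.float64(0.351), array([1.2, 0.1, 4.3]), 11.67)
```

View pics/ledge.png

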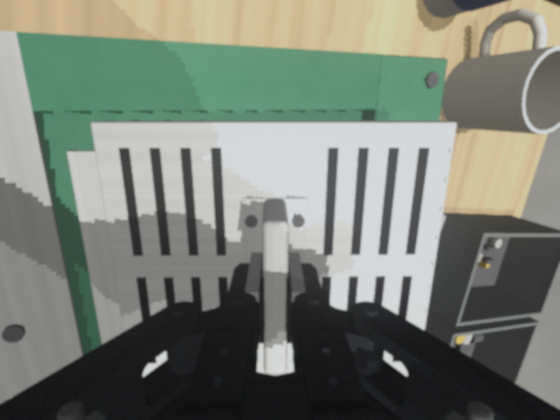

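Contact at −1.3 mm confirms the ledge height. The picture shows the tongue's edge (x≈70–100 px) just right of the lip's edge (x≈40–90 px), and the sides lie inside the bay. Now I'll slide under the lip, feel for the end wall and lower.

```bash
sed -i 's/,.1163\])/,.1153])/' h.py; python3 - <<'E'
from h import *
from rig import arm, readout
print(arm.movel(*pose(-.071,.0025,.35),velocity=.02))
print(arm.movel(*pose(-.084,.0025,.35),velocity=.03,threshold=8),tongue())
print(arm.movel(*pose(-.085,.0025,.18),velocity=.04,threshold=10),tongue())
arm.dwell(.1)
print("wall",arm.movel(*pose(-.097,.0025,.18),velocity=.02,threshold=5),tongue())
E
```

```text
False
False (array([-0.0841, -0.0001,  0.0026]), np.float64(0.35), array([-0.6,  0.2, -2.6]), 12.69)
False (array([-0.0847,  0.0001,  0.0023]), np.float64(0.181), array([ 0.3, -0.8, -3.6]), 13.26)
wall True (array([-0.0923,  0.0001,  0.0025]), np.float64(0.184), array([ 3.9,  0.1, -1.8]), 13.82)
```

The wall was felt at −92.3 mm (nominal −92), so x is confirmed. Now lowering.

```bash
python3 - <<'E'
from h import *
from rig import arm, readout
print(arm.movel(*pose(-.0897,.002,.18),velocity=.02),tongue())
print(arm.movel(*pose(-.0895,.002,.10),velocity=.03,threshold=10),tongue())
print(arm.movel(*pose(-.0895,.0015,.04),velocity=.025,threshold=10),tongue())
print(arm.movel(*pose(-.0895,.0015,.0),velocity=.02,threshold=10),tongue())
arm.dwell(.1)
print("down",arm.movel(*pose(-.0895,-.004,.0),velocity=.01,threshold=8),tongue())
wrist("flat")
E
```

```text
False (array([-0.0903,  0.0006,  0.0014]), np.float64(0.178), array([-0.6,  0.5, -2.9]), 14.18)
False (array([-0.0894,  0.0001,  0.0016]), np.float64(0.1), array([ 1.2,  0.2, -4.1]), 14.59)
False (array([-0.0894,  0.    ,  0.0014]), np.float64(0.04), array([-0. , -0.2, -3.3]), 15.0)
False (array([-0.0893, -0.    ,  0.0014]), np.float64(0.0), array([ 0.5, -0.3, -2.8]), 15.35)
down True (array([-0.0895, -0.0002,  0.0006]), np.float64(0.001), array([-0.1, -0.1,  5.2]), 15.75)
```

View pics/flat.png

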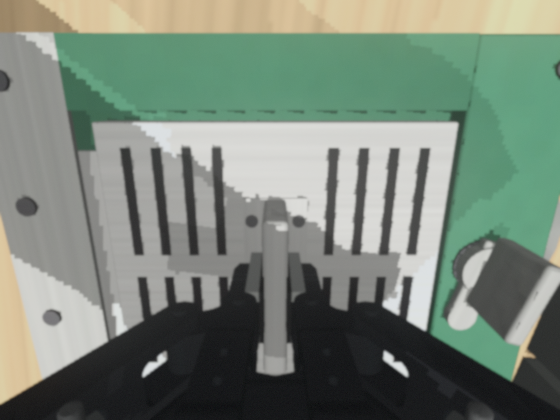

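The plate looks flush in the bay: gap line at the +y side around row 118, tongue under the lip at x≈80–100, catch clear at (480,280). Release and check from above.

```bash
python3 - <<'E'
from h import *
from rig import arm, readout
arm.grip(.04); s=readout.get_state(); print(s["finger_gap"],s["force"])
p,q=list(s["tool_pos"]),list(s["eef_rot"])
arm.movel([p[0],p[1],.30],q,velocity=.15)
d=wrist("seat"); C=cloud(d); L=R.from_euler("z",-YAW).apply((C-BAY).reshape(-1,3)).reshape(C.shape); x,y,z=L[...,0],L[...,1],L[...,2]
def med(x0,x1,y0,y1):
    m=(x>x0)&(x<x1)&(y>y0)&(y<y1); return np.median(z[m]).round(4),m.sum()
print("plate -x",med(-.065,-.055,-.06,.06),"+x",med(.075,.085,-.06,.06),"+y",med(-.06,.08,.057,.064),"-y",med(-.06,.08,-.064,-.057),"rim",med(-.09,.09,.08,.1))
m=(abs(z-.047)<.01)&(abs(x)<.04)&(abs(y)<.05); print("grip",cv2.minAreaRect(np.stack([x[m],y[m]],-1).astype(np.float32)))
m=(z>.036)&(z<.06)&(x>.08)&(x<.14)&(abs(y)<.04); print("wing",cv2.minAreaRect(np.stack([x[m],y[m]],-1).astype(np.float32)),readout.get_state()["time"])
E
```

```text
0.039866435426091404 [-0.3830889   0.15403642  0.13238081]
plate -x (np.float64(0.0156), np.int64(1247)) +x (np.float64(0.0157), np.int64(1257)) +y (np.float64(0.0156), np.int64(1230)) -y (np.float64(0.0156), np.int64(871)) rim (np.float64(0.0156), np.int64(4881))
grip ((0.010125929489731789, -0.000782456248998642), (0.06963201612234116, 0.009412230923771858), 89.98466491699219)
wing ((0.10997921973466873, -3.246776759624481e-05), (0.03605828434228897, 0.00892432127147913), 72.8263168334961) 17.5083
```

The plate is flush: all four edges read 15.6 mm, the same as the rim, and the grip is at x=10 mm, y=−1 mm. The catch is at 1.27 rad. Now I'll grip the wing and turn it.

```bash
python3 - <<'E'
from h import *
from rig import arm, readout
w=BAY+R.from_euler("z",YAW).apply([.110,0,0]); w=[w[0],w[1]]
q=lambda c:list(down(YAW+c+np.pi/2).as_quat())
arm.movep(w+[.25],q(1.27)); print("hit",arm.movel(w+[.142],q(1.27),velocity=.1,threshold=8))
arm.grip(0.,30); s=readout.get_state(); print(s["finger_gap"],s["grip_force"],np.round(s["force"],1),s["time"])
for c in (1.0,.75,.5,.25,.1,0.):
    arm.movep(w+[.142],q(c)); s=readout.get_state(); print(c,np.round(s["force"],1),np.round(s["moment"],2),round(s["time"],2))
arm.grip(.035); arm.movel(w+[.25],q(0.),velocity=.12)
b=BAY+R.from_euler("z",YAW).apply([.02,0,0]); arm.movep([b[0],b[1],.30],list(down(YAW).as_quat()))
d=wrist("end"); C=cloud(d); L=R.from_euler("z",-YAW).apply((C-BAY).reshape(-1,3)).reshape(C.shape); x,y,z=L[...,0],L[...,1],L[...,2]
m=(z>.036)&(z<.06)&(x>.08)&(x<.14)&(abs(y)<.04); print("wing",cv2.minAreaRect(np.stack([x[m],y[m]],-1).astype(np.float32)))
for a in ((-.065,-.055,-.06,.06),(.075,.085,.02,.06)): m=(x>a[0])&(x<a[1])&(y>a[2])&(y<a[3]); print(np.median(z[m]))
s=readout.get_state(); print(s["time"],s["force"])
E
```

```text
hit False
0.0072572460200962426 32.6936012506485 [-4.4  1.4  5.7] 21.4583
1.0 [-4.2  1.6  4.5] [ 0.16  0.8  -0.07] 21.82
0.75 [-3.   0.3  5.4] [ 0.09  0.71 -0.06] 22.18
0.5 [-4.1  0.5  5.6] [ 0.1   0.77 -0.09] 22.52
0.25 [-3.5 -0.   5.8] [-0.    0.8  -0.09] 22.88
0.1 [-3.9  0.4  5. ] [ 0.01  0.7  -0.04] 23.14
0.0 [-3.7  0.2  5.7] [-0.03  0.72 -0.09] 23.39
wing ((0.11024878919124603, 0.00019345642067492008), (0.03603378310799599, 0.007891294546425343), 0.34765538573265076)
0.01564455683759107
0.015814382655383832
26.2083 [-0.71107194  0.25350748 -0.84647412]
```

View pics/end.png

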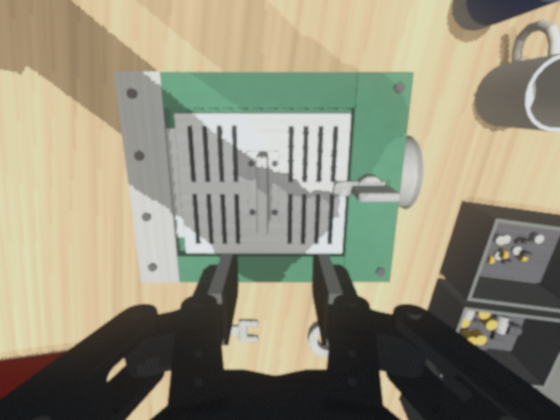

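The plate lies flush in the bay with its tongue under the lip (x≈175). The catch nose points over its edge at (345,188), at 0.006 rad, and the arm is clear. I'm handing in.

```bash
python3 -c "
from rig import job
print(job.hand_in())"
```

```text
the job is handed in; nothing more can be done
None
```

The job is handed in at about 26 s of the 58 s allowed: the plate was hooked under the lip, lowered flush into the bay, and the catch turned to its stop (0.006 rad measured), with the arm clear; the hand-in returned no verdict, and I did not re-measure the other things on the bench.

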